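# Lock the mould clamp with its hairpin clip

### The job

Swing the blue clamp bar down flat onto the plaster mould so that its fork straddles the upright steel pin, then slide the straight leg of the hairpin clip through the cross hole of the pin, above the bar, and push it fully home until the bent leg snaps over and hugs the shank. The pin stands loose in its slot, so feel where it is, and push the clip gently: no more than about 25 N on the clamp. Let go of the clip in place and leave the tub, the paddle and the stamp block where they are.

Things in the scene. Friction and masses are not known exactly. Their poses are not given: they have to be found in the camera images.
- press: Mould clamp fixed to the table: plywood board 260 x 170 x 18 mm carrying a white plaster mould (82 x 120 mm, top at 42 mm). Origin: on the table under the middle of the pin's slot; the board spans x -55 to +205, y -85 to +85 mm. x runs from the pin towards the bar's hinge (hinge axis along y at x = 155, z = 46 mm). An upright 20 mm steel pin stands in a slot along x (see pin_slot, slot_end).
- pin_slot (a point): Fixed point at the middle of the pin's slot, 64 mm above the table at the height of the cross hole's axis; axes as press. It does not follow the pin, whose axis starts anywhere within 12 mm of it along x, exactly on it along y. Pin top 18 mm above it; with the bar down the bar's top is 14 mm below it. The cross hole runs right through the pin along y, 9 mm wide, 8.5 mm high; the clip may enter from either side.
- slot_end (a point): Fixed point, 12 mm from pin_slot along +x (towards the hinge): the pin's axis is here when the pin is pushed against the hinge-side end of its slot; the other end is 12 mm the other way. The pin slides along x under a push of about 7 N (6 N dry friction), stops dead at both ends, stays where it is left, and never turns or moves along y or z.
- bar (a joint): Hinge angle of the blue clamp bar, rad: 0 = down flat, grows as it opens upward (to 1.4). The hinge is stiff: the bar stays where it is left, about 1 to 4 N at its end moves it down. Bar 42 mm wide and 8 mm thick, 178 mm long from the hinge; its last 56 mm is a fork with a 28 mm gap that straddles the pin.
- bar_top (a point): Point on the middle of the bar's top face, 100 mm from the hinge (and 4 mm off the hinge's plane), a good place to push down; it moves with the bar. z is normal to the top face, x points to the hinge.
- clip: Hairpin clip, about 65 g, loose, flat on the table. Orange grip block 30 (x) x 20 (y) x 20 (z) mm; origin: centre of its underside. 6 mm wire, axis 3 mm above the underside, runs along +x: straight leg at y = 0, round tip at x = 73; on the +y side the bent leg, whose belly fits a 20 mm shank centred at x = 47, with a sprung mouth flaring to y = 21 at x = 68 mm.
- clip_seat (a point): Point on the axis of the clip's straight leg at the belly, 47 mm along +x from the grip's centre, 3 mm above the underside; axes as clip. Fully home it lies on the pin's axis. Forcing the sprung leg over the shank takes some 5 to 15 N along x; then it snaps in and the shoulder behind the belly stops the clip dead.
- clip_tip (a point): Round tip of the clip's straight leg, 73 mm along +x from the grip's centre, on the leg's axis.
- tub: White plastic tub, 90 mm wide, 50 mm high, standing loose; origin at the centre of its underside. Leave it alone.
- paddle: Wooden modelling paddle 220 mm long lying on the table along its x axis; origin under it. Leave it alone.
- stamps: Plywood block 55 x 140 x 35 mm with a row of six small black-topped wooden stamps, 53 mm high in all; origin at the centre of its underside. Leave it alone.
There are look-alikes about, which are no part of the job. There is more than one size of the clip; the job needs the largest.

How it is judged:
By the outcome, as a careful person would: the job done as asked, in the order asked, and still so for the second after the job is handed in, with the robot touching nothing.
It also fails if it takes over 69 s, if anything falls off the work surface, if the arm or the gripper's body presses on something with over 40 N, if the wrist force passes 120 N, or if a joint passes its speed limit or range.

### The arm

A 6-joint arm with a two-finger parallel gripper is mounted at the origin on the work surface. World frame = base frame: x ahead of the robot, y to its left, z up, the work surface at z = 0. Lengths are in m, angles in rad, forces in N, time in s.
With the tool pointing down it reaches from about 0.35 to 0.775 m from the base axis. Payload 5.5 kg.
Tool frame: the origin (TCP) lies between the finger pads; the fingertips stand 11 mm ahead of it and the grasp point (between the pads) lies 8 mm behind it (tips_ahead is the distance from the TCP to the fingertips, in m); z points along the fingers, y is the line along which they close (so a half turn about z gives the same grasp; the last joint's range is limited). The gripper opens to 85 mm and grips with 20 to 120 N. Pads are 22 mm wide; open, the fingers measure 114 mm over their backs; the gripper's body (76 mm by 85 mm) begins 54 mm behind the grasp point. The pads swing forward as they close: fully open they stand 13 mm farther back than shut.
Start: joints at [1.168, 0.313, 0.046, 1.304, 0, 1.431], TCP at [0.149, 0.555, 0.242] pointing down, gripper open.
Joint ranges: [-2.76, 2.76], [-0.86, 1.69], [-1.03, 1.26], [-2.2, 2.34], [-1.47, 1.5], [-3.14, 3.14]. Speed limits (rad/s): [2.57, 2.57, 3.14, 3.14, 3.14, 3.14].

### API

Orientations are given as a unit quaternion [w, x, y, z].
In Python, from workcell import * gives the robot as it stands. The module is installed in compiled form; this text tells all that it offers.
- The arm moves only by the tool jog_arm, never from a script. Its argument "moves" is a list of rows, each an object with "fingers": the closure, from 0 (fully open) to 1 (shut); "slide": the shift along the tool's x, y, z in mm, a list of three; "angular": the turn, a rotation vector about the tool's x, y, z in degrees, a list of three. A call has 1 to 10 rows; each row is the pose to reach, as a shift and turn from the pose commanded when the call began, along the tool's axes at that moment; what a row does not reach only later rows make up. A row lasts 1/12 s, in which the tool goes at most 41.7 mm and 7.16 degrees, less where a joint would pass 70% of its speed; a pose out of reach is approached as far as the arm can. A call with a gripper value outside its range is refused whole. The fingers move at their own pace and stop on an object; "squeeze" is the grip in N (left out, the last holds). Time passes only in rows, so rows that repeat a pose let the fingers close. It gives the time, the measured TCP pose, the force, the opening and the grip force at its end, in the units of the state.
- get_state(): the state, without advancing time (a new reading comes with each control period).
- read_camera(name): name is "scene" or "top" or "wrist"; returns a dict with "color" (480x640x3 uint8, red, green, blue), "fovy" (degrees; the focal length in pixels is half the picture's height over the tangent of half this angle, whatever the lens; pixels are square), "cx", "cy" (the principal point, pixels), "world_from_camera" (4x4, takes a point from camera to world coordinates); the wrist camera has in their place "tool_from_camera" (4x4, takes a point from camera to tool coordinates, whose origin is the TCP and whose axes are the flange's). Camera axes: x right, y down, z forward; pixel columns grow to the right and rows downward; lengths in m; the calibration is good to about 2 mm. A picture is of the moment at which its call begins: read the wrist's pose just before it. There is no depth.
- hand_in(): hands the job in; it is judged then, once.
Trained networks look in a picture, given as the dict that the camera call returned (one of the last four; its "shot" number tells which), for a name from the list of things; names that differ only in an ending like _2 or _b are one class to them, and where a whole thing is asked for, a point or a joint stands for the part that bears it (a point fixed in the world has none). Each returns a list of dicts, best first, with "p" (0 to 1); they miss things now and then, are a little off and sometimes report something else, mostly with a low value. They report only what shows in the picture. A call takes as long as a camera call. They do not tell look-alikes from the thing itself.
- look_for(target, picture): "point" ([column, row] in pixels, amid what is visible of it).
- tip_of(target, picture): "point" ([column, row] in pixels: a listed point, or the origin of a listed thing).
The state is a dict: "clock": time; "joint_pos": joint angles; "qvel": joint speeds; "tau": joint torques, N m; "tcp_pos": TCP position; "orientation": TCP orientation; "wrist_force": force on the tool from outside, world axes, zero at the start; "ft_torque": the same for the moment, N m; "finger_gap": finger opening in m; "grip_force": force on a finger pad.
Only numpy, scipy, OpenCV 4.12 (cv2) and the standard library are available. Lean on these libraries where they do the work, as an engineer would, in place of code of your own. Each camera call takes 0.05 s, during which the arm holds its last target. There are 200 camera calls.

## Working session

There is one attempt and no reset: what is moved stays moved. The work goes in short steps, Python scripts to look and compute and a tool call to move; the robot and the scene stay as the last step left them, time stands still between calls to the robot, and variables do not carry over. Pictures are saved under pics/ and viewed, at most 10 in all, crops included, and the job is handed in when it is done.

Besides the shell and the picture viewer there is one more tool, called after ">>>" by a JSON object that holds its "name" and its "arguments", one argument or row to a line. jog_arm: Moves the arm, as the interface text tells. Its arguments: {"type":"object","properties":{"moves":{"type":"array","items":{"type":"object","properties":{"fingers":{"type":"number"},"slide":{"type":"array","items":{"type":"number"}},"angular":{"type":"array","items":{"type":"number"}}}}},"squeeze":{"type":"number"}},"required":["moves"]}

```bash
mkdir -p pics
cat > h.py <<'E'
from workcell import *
import numpy as np, cv2
from scipy.spatial.transform import Rotation as R
def Rq(q): return R.from_quat([q[1],q[2],q[3],q[0]])
def T_of(s):
    T=np.eye(4);T[:3,:3]=Rq(s["orientation"]).as_matrix();T[:3,3]=s["tcp_pos"];return T
def shot(name):
    s=get_state();d=read_camera(name)
    d["W"]=T_of(s)@d["tool_from_camera"] if name=="wrist" else d["world_from_camera"]
    return d
def f(d): return d["color"].shape[0]/2/np.tan(np.radians(d["fovy"])/2)
def onplane(d,p,z):
    v=d["W"][:3,:3]@np.array([(p[0]-d["cx"])/f(d),(p[1]-d["cy"])/f(d),1]);o=d["W"][:3,3]
    return o+v*(z-o[2])/v[2]
def proj(d,X):
    c=np.linalg.inv(d["W"])@np.append(X,1);return np.array([d["cx"]+f(d)*c[0]/c[2],d["cy"]+f(d)*c[1]/c[2]])
def save(d,n,crop=None,k=1):
    im=d["color"][...,::-1]
    if crop: im=im[crop[1]:crop[3],crop[0]:crop[2]]
    cv2.imwrite("pics/"+n+".png",cv2.resize(im,None,fx=k,fy=k,interpolation=cv2.INTER_CUBIC))
E
python3 - <<'E'
from h import *
np.set_printoptions(precision=3,suppress=True)
s=get_state();print(s)
for c in("top","scene"):
    d=shot(c);save(d,c+"0");print(c,d["fovy"],d["cx"],d["cy"],d["W"])
    for t,z in(("clip",0),("clip_tip",.003),("clip_seat",.003),("pin_slot",.064),("slot_end",.064),("press",0),("bar_top",.1),("tub",0),("paddle",0),("stamps",0)):
        print(t,[(np.round(r["point"]),round(r["p"],2),onplane(d,r["point"],z)) for r in tip_of(t,d)[:4]])
E
```

```text
{'clock': 0.0, 'joint_pos': array([1.168, 0.314, 0.045, 1.304, 0.   , 1.431]), 'qvel': array([-0.001, -0.001, -0.001,  0.001,  0.   , -0.   ]), 'tau': array([  0.   , -48.063,  29.853,   0.02 ,   0.   ,   0.   ]), 'tcp_pos': array([0.149, 0.555, 0.241]), 'orientation': array([-0.   ,  0.131,  0.991, -0.001]), 'wrist_force': array([-0.141,  0.924,  0.401]), 'ft_torque': array([0.022, 0.014, 0.034]), 'grip_force': 0.0, 'finger_gap': 0.08524059565297515}
top 55.089856096359085 320.8164925551799 231.4583763961807 [[-0.005 -0.984  0.181  0.335]
 [-1.     0.003 -0.01  -0.023]
 [ 0.01  -0.181 -0.984  1.069]
 [ 0.     0.     0.     1.   ]]
clip [(array([420., 260.]), 0.76, array([ 0.463, -0.266,  0.   ])), (array([440., 224.]), 0.61, array([ 0.549, -0.317,  0.   ])), (array([471., 248.]), 0.5, array([ 0.491, -0.388,  0.   ])), (array([394., 279.]), 0.43, array([ 0.42 , -0.203,  0.   ]))]
clip_tip [(array([394., 274.]), 0.66, array([ 0.43 , -0.203,  0.003])), (array([417., 206.]), 0.65, array([ 0.593, -0.263,  0.003])), (array([449., 246.]), 0.43, array([ 0.496, -0.335,  0.003])), (array([286
[... 1438 characters left out ...]
4.]), 0.78, array([ 0.439, -0.228,  0.003])), (array([214., 321.]), 0.62, array([ 0.57 , -0.278,  0.003])), (array([167., 306.]), 0.47, array([ 0.496, -0.358,  0.003]))]
pin_slot [(array([334., 244.]), 0.83, array([0.537, 0.021, 0.064]))]
slot_end [(array([336., 249.]), 0.85, array([0.551, 0.017, 0.064]))]
press [(array([330., 262.]), 0.88, array([0.542, 0.009, 0.   ])), (array([335., 252.]), 0.16, array([0.523, 0.031, 0.   ]))]
bar_top [(array([366., 266.]), 0.73, array([0.631, 0.046, 0.1  ]))]
tub [(array([418., 205.]), 0.68, array([0.487, 0.27 , 0.   ]))]
paddle []
stamps [(array([495., 234.]), 0.87, array([0.634, 0.391, 0.   ])), (array([327., 260.]), 0.53, array([0.535, 0.006, 0.   ]))]
```

View pictures.

View pics/top0.png

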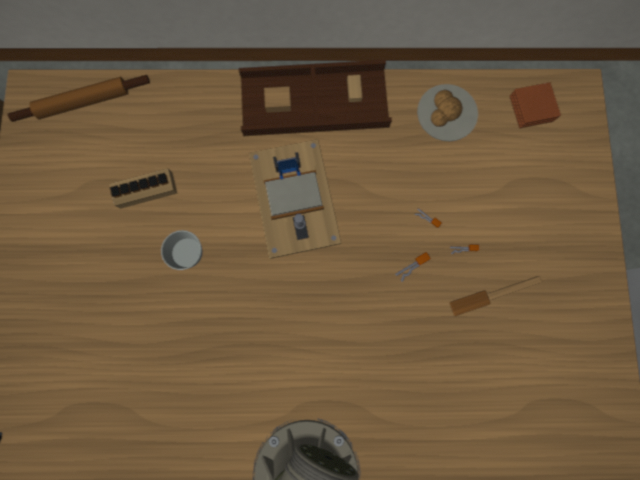

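View pics/scene0.png

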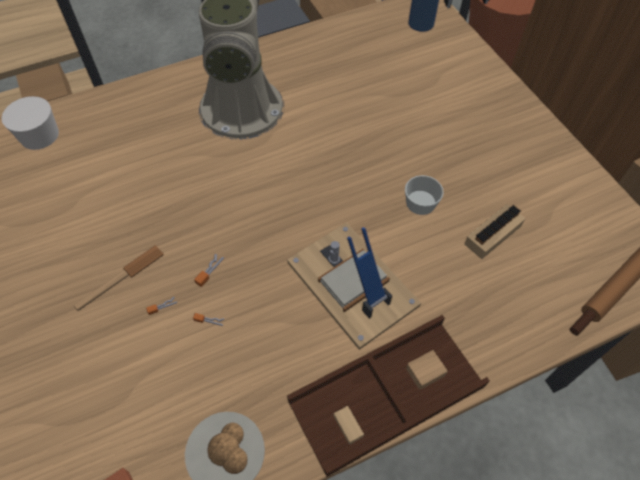

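Run:
```python
from h import *
from scipy.optimize import least_squares
np.set_printoptions(precision=4,suppress=True)
d=shot("top");e=shot("scene")
b=[onplane(d,p,.018) for p in((275,250),(333,240),(256,156),(313,146))]
print(b)
u=(b[2]+b[3]-b[0]-b[1])[:2];v=(b[0]+b[2]-b[1]-b[3])[:2]
print(np.degrees(np.arctan2(u[1],u[0])),np.degrees(np.arctan2(v[1],v[0]))-90, sum(b)/4)
obs=[(d,(300,225),(0,0,.064)),(e,(334,244),(0,0,.064)),(d,(298,217),(.012,0,.064)),(e,(336,249),(.012,0,.064))]
cor=[(275,250),(333,240),(256,156),(313,146)]
def W(P,a): return np.array([a[0]+P[0]*np.cos(a[2])-P[1]*np.sin(a[2]),a[1]+P[0]*np.sin(a[2])+P[1]*np.cos(a[2]),P[2]])
def res(a):
    r=[proj(c,W(P,a))-np.array(p) for c,p,P in obs]
    m=sum(W(P,a)[:2] for P in[(.075,0,0)])
    r.append((m-(sum(b)/4)[:2])*450)
    r.append([200*(a[2]-np.arctan2(u[1],u[0]))]*2)
    th=a[3]
    for c,p in((d,(287,166)),(e,(366,266))):
        X=W((.155-.1*np.cos(th)+.004*np.sin(th),0,.046+.1*np.sin(th)+.004*np.cos(th)),a);r.append(proj(c,X)-p)
    for p,y in(((350,240),-.0175),((366,230),.0175)):
        X=W((.155-.178*np.cos(th),y,.046+.178*np.sin(th)),a)
        r.append(proj(e,X)-p)
    return np.concatenate(r)
s=least_squares(res,[.54,.015,.19,1.2],loss="soft_l1");print(s.x,np.degrees(s.x[2]),s.fun)
a=s.x
for L in(.1,.13,.178):print(L,W((.155-L*np.cos(a[3]),0,.046+L*np.sin(a[3])),a))
print("hinge",W((.155,0,.046),a))
```

```text
[array([0.4853, 0.0718, 0.018 ]), array([ 0.5082, -0.062 ,  0.018 ]), array([0.7123, 0.12  , 0.018 ]), array([ 0.7372, -0.0163,  0.018 ])]
11.650385769504863 10.029680272636426 [0.6108 0.0284 0.018 ]
[0.5382 0.0141 0.2025 1.1168] 11.602427121986063 [-0.5745 -1.5349 -2.2475  1.3532  0.3597  1.3028 -0.8891  0.1457  0.3963
  0.3457 -0.1674 -0.1674  0.4016 -1.5496  1.8047 -0.5674  0.825  -1.6681
 -0.8035 -0.8231]
0.1 [0.647  0.0364 0.1359]
0.13 [0.6342 0.0338 0.1628]
0.178 [0.6135 0.0295 0.206 ]
hinge [0.69   0.0452 0.046 ]
```

>>> {"name": "jog_arm", "arguments": {
  "moves": [
    {"fingers": 1, "slide": [-332, -174, -20], "angular": [0, 0, 63.5]},
    {"fingers": 1, "slide": [-332, -174, -20], "angular": [0, 0, 63.5]},
    {"fingers": 1, "slide": [-332, -174, -20], "angular": [0, 0, 63.5]},
    {"fingers": 1, "slide": [-664, -347, -20], "angular": [0, 0, 63.5]},
    {"fingers": 1, "slide": [-664, -347, -20], "angular": [0, 0, 63.5]},
    {"fingers": 1, "slide": [-664, -347, -20], "angular": [0, 0, 63.5]},
    {"fingers": 1, "slide": [-664, -347, -20], "angular": [0, 0, 63.5]},
    {"fingers": 1, "slide": [-664, -347, -20], "angular": [0, 0, 63.5]},
    {"fingers": 1, "slide": [-664, -347, -20], "angular": [0, 0, 63.5]},
    {"fingers": 1, "slide": [-664, -347, -20], "angular": [0, 0, 63.5]}
  ]
}}

```text
clock: 2.03
tcp_pos: [0.4569, 0.2715, 0.2555]
orientation: [0.0, 0.635, 0.773, 0.0]
wrist_force: [-0.1, 0.5, 0.2]
finger_gap: 0.0004
grip_force: 0.0
```

```bash
cat >> h.py <<'E'
PR=np.array([.5382,.0141,.2025])
def P2W(P,a=PR): return np.array([a[0]+P[0]*np.cos(a[2])-P[1]*np.sin(a[2]),a[1]+P[0]*np.sin(a[2])+P[1]*np.cos(a[2]),P[2]])
def W2P(X,a=PR): dx,dy=X[0]-a[0],X[1]-a[1];c,s=np.cos(a[2]),np.sin(a[2]);return np.array([c*dx+s*dy,-s*dx+c*dy,X[2]])
def go(pos,yaw):
    "slide mm, turn deg from current to TCP pos with tool-down, tool y at world yaw (rad)"
    s=get_state();Rm=Rq(s["orientation"])
    c,sn=np.cos(yaw),np.sin(yaw)
    G=R.from_matrix(np.array([[-sn,c,0],[c,sn,0],[0,0,-1.]]))
    return np.round(Rm.inv().apply(np.array(pos)-s["tcp_pos"])*1000,1),np.round(np.degrees((Rm.inv()*G).as_rotvec()),1)
def st():
    s=get_state();m=Rq(s["orientation"]).as_matrix();print("t %.2f"%s["clock"],"tcp",s["tcp_pos"].round(4),"press",W2P(s["tcp_pos"]).round(4),"yaw %.2f"%np.degrees(np.arctan2(m[1,1],m[0,1])),"F",np.round(s["wrist_force"],1),"gap %.4f"%s["finger_gap"],"grip",round(float(s["grip_force"]),1),"q",np.round(s["joint_pos"],2))
E
python3 - <<'E'
from h import *
st();print(go(P2W((.165,0,.262)),PR[2]))
E
```

```text
t 2.03 tcp [0.4569 0.2715 0.2555] press [-0.0279  0.2685  0.2555] yaw 11.17 F [-0.1  0.5  0.2] gap 0.0004 grip 0.0 q [ 0.38  0.22 -0.04  1.31  0.    1.76]
(array([-267. ,  194.9,   -6.4]), array([ 0. , -0. , -0.4]))
```

>>> {"name": "jog_arm", "arguments": {
  "moves": [
    {"fingers": 1, "slide": [-267, 205, -6]},
    {"fingers": 1, "slide": [-267, 205, -6]},
    {"fingers": 1, "slide": [-267, 205, -6]},
    {"fingers": 1, "slide": [-267, 205, -6]},
    {"fingers": 1, "slide": [-267, 205, -6]},
    {"fingers": 1, "slide": [-267, 205, -6]},
    {"fingers": 1, "slide": [-267, 205, -6]},
    {"fingers": 1, "slide": [-267, 205, -6]},
    {"fingers": 1, "slide": [-267, 205, -6]},
    {"fingers": 1, "slide": [-267, 205, -6]}
  ]
}}

```text
schema error: expected keys fingers, slide, angular
```

Run:
```python
from h import *
st();print(go(P2W((.175,0,.145)),PR[2]))
d=shot("wrist");save(d,"w1")
```

```text
t 2.03 tcp [0.4569 0.2715 0.2555] press [-0.0279  0.2685  0.2555] yaw 11.17 F [-0.1  0.5  0.2] gap 0.0004 grip 0.0 q [ 0.38  0.22 -0.04  1.31  0.    1.76]
(array([-267. ,  204.8,  110.6]), array([ 0. , -0. , -0.4]))
```

View pics/w1.png

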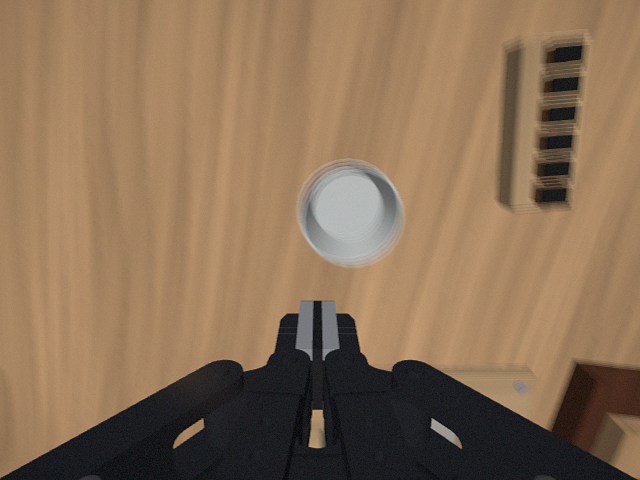

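>>> {"name": "jog_arm", "arguments": {
  "moves": [
    {"fingers": 1, "slide": [-267, 205, -6], "angular": [0, 0, -0.4]},
    {"fingers": 1, "slide": [-267, 205, -6], "angular": [0, 0, -0.4]},
    {"fingers": 1, "slide": [-267, 205, -6], "angular": [0, 0, -0.4]},
    {"fingers": 1, "slide": [-267, 205, -6], "angular": [0, 0, -0.4]},
    {"fingers": 1, "slide": [-267, 205, -6], "angular": [0, 0, -0.4]},
    {"fingers": 1, "slide": [-267, 205, -6], "angular": [0, 0, -0.4]},
    {"fingers": 1, "slide": [-267, 205, -6], "angular": [0, 0, -0.4]},
    {"fingers": 1, "slide": [-267, 205, -6], "angular": [0, 0, -0.4]},
    {"fingers": 1, "slide": [-267, 205, -6], "angular": [0, 0, -0.4]},
    {"fingers": 1, "slide": [-267, 205, -6], "angular": [0, 0, -0.4]}
  ]
}}

```text
clock: 2.92
tcp_pos: [0.7109, 0.0497, 0.2586]
orientation: [-0.001, 0.632, 0.775, -0.001]
wrist_force: [-1.8, 0.5, 0.0]
finger_gap: -0.0001
grip_force: 0.0
```

Run:
```python
from h import *
st();print(go(P2W((.175,0,.145)),PR[2]))
```

```text
t 2.92 tcp [0.7109 0.0497 0.2586] press [1.763e-01 2.000e-04 2.586e-01] yaw 11.65 F [-1.8  0.5  0. ] gap -0.0001 grip 0.0 q [-0.04  0.61  0.55  1.51  0.    1.32]
(array([ -0.2,  -1.1, 113.6]), array([-0.1, -0. ,  0. ]))
```

>>> {"name": "jog_arm", "arguments": {
  "moves": [
    {"fingers": 1, "slide": [0, -1, 42], "angular": [0, 0, 0]},
    {"fingers": 1, "slide": [0, -1, 84], "angular": [0, 0, 0]},
    {"fingers": 1, "slide": [0, -1, 108], "angular": [0, 0, 0]},
    {"fingers": 1, "slide": [0, -30, 108], "angular": [0, 0, 0]},
    {"fingers": 1, "slide": [0, -45, 108], "angular": [0, 0, 0]},
    {"fingers": 1, "slide": [0, -58, 112], "angular": [0, 0, 0]},
    {"fingers": 1, "slide": [0, -71, 120], "angular": [0, 0, 0]},
    {"fingers": 1, "slide": [0, -78, 127], "angular": [0, 0, 0]},
    {"fingers": 1, "slide": [0, -85, 134], "angular": [0, 0, 0]},
    {"fingers": 1, "slide": [0, -91, 142], "angular": [0, 0, 0]}
  ]
}}

```text
clock: 3.75
tcp_pos: [0.6195, 0.0351, 0.1208]
orientation: [0.001, 0.63, 0.777, 0.001]
wrist_force: [0.9, 0.4, 2.0]
finger_gap: -0.0002
grip_force: 1.1
```

Run:
```python
from h import *
st();print(go(P2W((.067,0,.061)),PR[2]))
d=shot("scene");save(d,"s1",(250,180,450,330),4)
```

```text
t 3.75 tcp [0.6195 0.0351 0.1208] press [0.0839 0.0042 0.1208] yaw 11.96 F [0.9 0.4 2. ] gap -0.0002 grip 1.1 q [-0.07  0.46 -0.05  1.07  0.    1.29]
(array([ -4.1, -17.1,  59.7]), array([0.1, 0. , 0.4]))
```

View pics/s1.png

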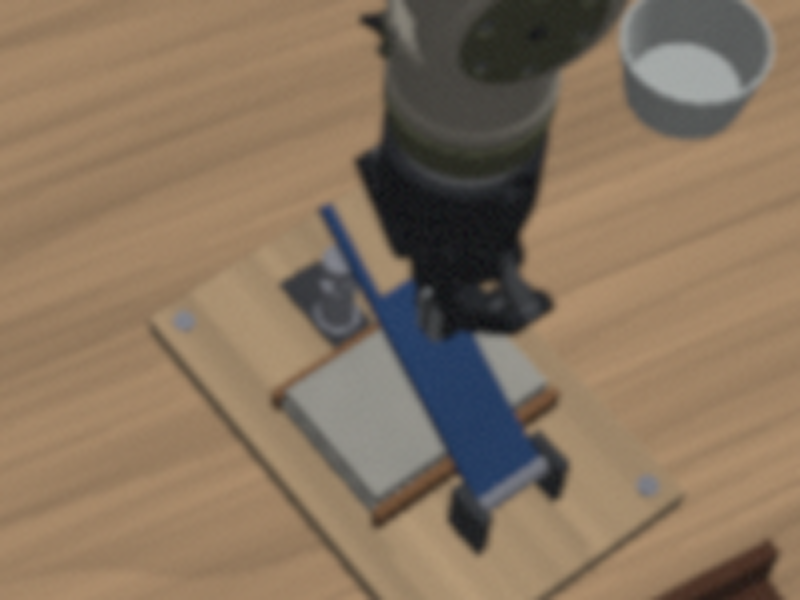

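>>> {"name": "jog_arm", "arguments": {
  "moves": [
    {"fingers": 1, "slide": [-2, -7, 12], "angular": [0, 0, 0]},
    {"fingers": 1, "slide": [-3, -11, 24], "angular": [0, 0, 0]},
    {"fingers": 1, "slide": [-4, -14, 35], "angular": [0, 0, 0]},
    {"fingers": 1, "slide": [-4, -16, 44], "angular": [0, 0, 0]},
    {"fingers": 1, "slide": [-4, -17, 51], "angular": [0, 0, 0]},
    {"fingers": 1, "slide": [-4, -17, 56], "angular": [0, 0, 0]},
    {"fingers": 1, "slide": [-4, -17, 59], "angular": [0, 0, 0]},
    {"fingers": 1, "slide": [-4, -17, 60], "angular": [0, 0, 0]}
  ]
}}

```text
clock: 4.47
tcp_pos: [0.604, 0.0266, 0.0609]
orientation: [-0.0, 0.63, 0.776, 0.0]
wrist_force: [-9.1, 1.6, 20.1]
finger_gap: -0.0001
grip_force: 10.4
```

```bash
python3 -c "
from h import *
st()"
```

```text
t 4.47 tcp [0.604  0.0266 0.0609] press [ 0.067  -0.001   0.0609] yaw 11.88 F [-9.1  1.6 20.1] gap -0.0001 grip 10.4 q [-0.09  0.48 -0.17  0.92  0.    1.27]
```

>>> {"name": "jog_arm", "arguments": {
  "moves": [
    {"fingers": 1, "slide": [0, 0, -35], "angular": [0, 0, 0]},
    {"fingers": 0.4, "slide": [-15, -20, -70], "angular": [0, 0, 0]},
    {"fingers": 0.4, "slide": [-30, -40, -105], "angular": [0, 0, 0]},
    {"fingers": 0.4, "slide": [-50, -65, -140], "angular": [0, 0, 0]},
    {"fingers": 0.4, "slide": [-50, -65, -140], "angular": [0, 0, 0]},
    {"fingers": 0.4, "slide": [-50, -65, -140], "angular": [0, 0, 0]}
  ]
}}

```text
clock: 4.97
tcp_pos: [0.5526, -0.0379, 0.2026]
orientation: [0.003, 0.631, 0.776, 0.001]
wrist_force: [0.5, -0.2, -0.4]
finger_gap: 0.0511
grip_force: 0.0
```

Run:
```python
from h import *
st();d=shot("wrist");save(d,"w2")
for t,z in(("pin_slot",.064),("slot_end",.064),("press",0),("bar_top",.05)):
    print(t,[(np.round(r["point"]),round(r["p"],2),onplane(d,r["point"],z).round(4),W2P(onplane(d,r["point"],z)).round(4)) for r in tip_of(t,d)[:2]])
print(proj(d,P2W((0,0,.082))),proj(d,P2W((0,0,.064))))
```

```text
t 4.97 tcp [ 0.5526 -0.0379  0.2026] press [ 0.0037 -0.0538  0.2026] yaw 11.71 F [ 0.5 -0.2 -0.4] gap 0.0511 grip 0.0 q [-0.21  0.28 -0.1   1.19 -0.    1.15]
pin_slot [(array([305., 154.]), 0.68, array([0.5341, 0.0137, 0.064 ]), array([-0.0041,  0.0004,  0.064 ]))]
slot_end [(array([328., 156.]), 0.62, array([0.5493, 0.0158, 0.064 ]), array([ 0.0112, -0.0005,  0.064 ]))]
press [(array([310., 149.]), 0.98, array([0.537 , 0.0131, 0.    ]), array([-0.0014, -0.0007,  0.    ]))]
bar_top [(array([391., 155.]), 0.63, array([0.5931, 0.024 , 0.05  ]), array([ 0.0558, -0.0013,  0.05  ]))]
[310.49132332 157.40014963] [310.76927585 154.95089726]
```

View pics/w2.png

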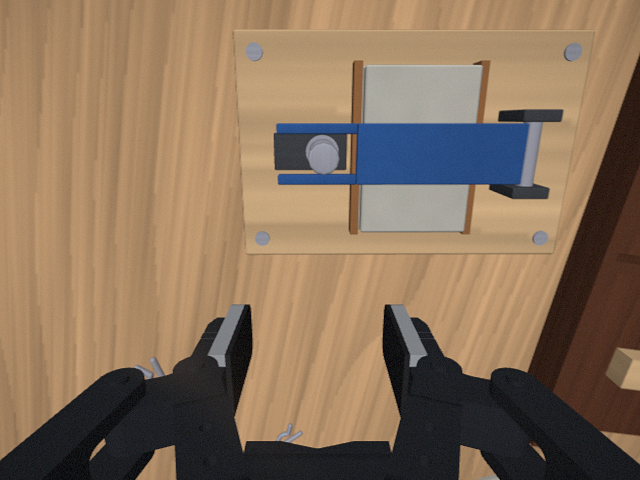

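>>> {"name": "jog_arm", "arguments": {
  "moves": [
    {"fingers": 0.4, "slide": [30, 4, 20], "angular": [0, 0, 0]},
    {"fingers": 0.4, "slide": [54, 5, 50], "angular": [0, 0, 0]},
    {"fingers": 0.4, "slide": [54, 5, 90], "angular": [0, 0, 0]},
    {"fingers": 0.4, "slide": [54, 5, 120], "angular": [0, 0, 0]},
    {"fingers": 0.4, "slide": [54, 5, 134], "angular": [0, 0, 0]},
    {"fingers": 0.4, "slide": [54, 5, 134], "angular": [0, 0, 0]},
    {"fingers": 1, "slide": [54, 5, 134], "angular": [0, 0, 0]},
    {"fingers": 1, "slide": [54, 5, 134], "angular": [0, 0, 0]},
    {"fingers": 1, "slide": [54, 5, 134], "angular": [0, 0, 0]},
    {"fingers": 1, "slide": [54, 5, 134], "angular": [0, 0, 0]}
  ],
  "squeeze": 20
}}

```text
clock: 6.05
tcp_pos: [0.5459, 0.0177, 0.0661]
orientation: [0.001, 0.63, 0.776, 0.001]
wrist_force: [0.7, 1.3, -0.7]
finger_gap: 0.0191
grip_force: 20.1
```

>>> {"name": "jog_arm", "arguments": {
  "moves": [
    {"fingers": 1, "slide": [0, 0, 0], "angular": [0, 0, 0]},
    {"fingers": 1, "slide": [0, 0, 0], "angular": [0, 0, 0]},
    {"fingers": 1, "slide": [0, 0, 0], "angular": [0, 0, 0]}
  ]
}}

```text
clock: 6.3
tcp_pos: [0.5459, 0.0177, 0.0661]
orientation: [0.001, 0.63, 0.776, 0.001]
wrist_force: [0.7, 1.7, 2.5]
finger_gap: 0.0192
grip_force: 20.4
```

```bash
python3 -c "
from h import *
st()"
```

```text
t 6.30 tcp [0.5459 0.0177 0.0661] press [0.0083 0.0019 0.0661] yaw 11.84 F [0.7 1.7 2.5] gap 0.0192 grip 20.4 q [-0.11  0.37 -0.32  0.87  0.    1.25]
```

>>> {"name": "jog_arm", "arguments": {
  "moves": [
    {"fingers": 0.4, "slide": [0, 0, 0], "angular": [0, 0, 0]},
    {"fingers": 0.4, "slide": [0, 0, 0], "angular": [0, 0, 0]},
    {"fingers": 0.4, "slide": [0, 0, -40], "angular": [0, 0, 0]},
    {"fingers": 0.4, "slide": [-10, -5, -80], "angular": [0, 0, -5]},
    {"fingers": 0.2, "slide": [-40, -20, -110], "angular": [0, 0, -10]},
    {"fingers": 0.2, "slide": [-285, -132, -134], "angular": [0, 0, -15]},
    {"fingers": 0.2, "slide": [-285, -132, -134], "angular": [0, 0, -15]},
    {"fingers": 0.2, "slide": [-285, -132, -134], "angular": [0, 0, -15]},
    {"fingers": 0.2, "slide": [-285, -132, -134], "angular": [0, 0, -15]},
    {"fingers": 0.2, "slide": [-285, -132, -134], "angular": [0, 0, -15]}
  ]
}}

```text
clock: 7.13
tcp_pos: [0.4876, -0.2273, 0.1933]
orientation: [0.0, 0.524, 0.852, -0.0]
wrist_force: [-0.2, -0.3, 0.3]
finger_gap: 0.0685
grip_force: 0.0
```

>>> {"name": "jog_arm", "arguments": {
  "moves": [
    {"fingers": 0.2, "slide": [-75, -35, 0], "angular": [0, 0, 0]},
    {"fingers": 0.2, "slide": [-75, -35, 0], "angular": [0, 0, 0]},
    {"fingers": 0.2, "slide": [-75, -35, 0], "angular": [0, 0, 0]},
    {"fingers": 0.2, "slide": [-75, -35, 0], "angular": [0, 0, 0]}
  ]
}}

```text
clock: 7.47
tcp_pos: [0.4905, -0.3106, 0.1923]
orientation: [-0.0, 0.525, 0.851, -0.0]
wrist_force: [0.4, 0.6, 0.5]
finger_gap: 0.0685
grip_force: 0.0
```

Run:
```python
from h import *
st();d=shot("wrist");save(d,"w3")
for t,z in(("clip",0),("clip_tip",.003),("clip_seat",.003)):
    print(t,[(np.round(r["point"]),round(r["p"],2),onplane(d,r["point"],z).round(4)) for r in tip_of(t,d)[:3]])
```

```text
t 7.47 tcp [ 0.4905 -0.3106  0.1923] press [-0.112  -0.3084  0.1923] yaw 26.60 F [0.4 0.6 0.5] gap 0.0685 grip 0.0 q [-0.7   0.34 -0.04  1.19 -0.    0.4 ]
clip [(array([384., 245.]), 0.9, array([ 0.5526, -0.3077,  0.    ])), (array([276., 296.]), 0.62, array([ 0.4901, -0.3915,  0.    ])), (array([315., 157.]), 0.55, array([ 0.4665, -0.2681,  0.    ]))]
clip_tip [(array([304.,  58.]), 0.86, array([ 0.4275, -0.2072,  0.003 ])), (array([306., 247.]), 0.59, array([ 0.4931, -0.3379,  0.003 ])), (array([444., 220.]), 0.58, array([ 0.5851, -0.2664,  0.003 ]))]
clip_seat [(array([421., 226.]), 0.88, array([ 0.5711, -0.2789,  0.003 ])), (array([292., 264.]), 0.75, array([ 0.4891, -0.3569,  0.003 ])), (array([306.,  99.]), 0.73, array([ 0.4417, -0.2321,  0.003 ]))]
```

View pics/w3.png

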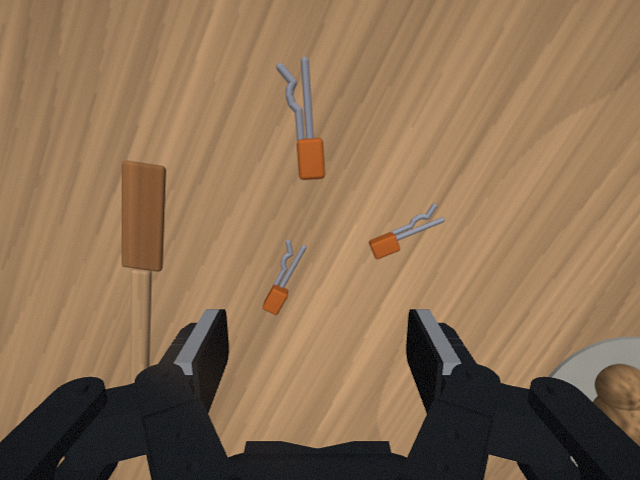

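>>> {"name": "jog_arm", "arguments": {
  "moves": [
    {"fingers": 0.3, "slide": [30, -3, 40], "angular": [0, 0, -3.3]},
    {"fingers": 0.4, "slide": [48, -5, 80], "angular": [0, 0, -3.3]},
    {"fingers": 0.4, "slide": [48, -5, 120], "angular": [0, 0, -3.3]},
    {"fingers": 0.4, "slide": [48, -5, 150], "angular": [0, 0, -3.3]},
    {"fingers": 0.4, "slide": [48, -5, 170], "angular": [0, 0, -3.3]},
    {"fingers": 0.4, "slide": [48, -5, 179], "angular": [0, 0, -3.3]},
    {"fingers": 0.4, "slide": [48, -5, 179], "angular": [0, 0, -3.3]},
    {"fingers": 0.4, "slide": [48, -5, 179], "angular": [0, 0, -3.3]}
  ]
}}

```text
clock: 8.33
tcp_pos: [0.4658, -0.2672, 0.0147]
orientation: [0.0, 0.498, 0.867, -0.0]
wrist_force: [0.1, 0.3, 0.8]
finger_gap: 0.0514
grip_force: 0.0
```

Run:
```python
from h import *
st();d=shot("wrist");save(d,"w4")
print(go((.465,-.270,.012),np.radians(30)))
for t,z in(("clip",0),("clip_tip",.003),("clip_seat",.003)):
    print(t,[(np.round(r["point"]),round(r["p"],2),onplane(d,r["point"],z).round(4)) for r in tip_of(t,d)[:3]])
```

```text
t 8.33 tcp [ 0.4658 -0.2672  0.0147] press [-0.1275 -0.261   0.0147] yaw 30.22 F [0.1 0.3 0.8] gap 0.0514 grip 0.0 q [-0.67  0.42 -0.4   0.75  0.    0.37]
(array([-1. , -2.3,  3.5]), array([0.1, 0.1, 0.2]))
clip [(array([314., 318.]), 0.81, array([ 0.4649, -0.2692,  0.    ]))]
clip_tip [(array([310., 136.]), 0.68, array([ 0.4276, -0.2073,  0.003 ]))]
clip_seat [(array([311., 210.]), 0.92, array([ 0.4411, -0.2298,  0.003 ]))]
```

View pics/w4.png

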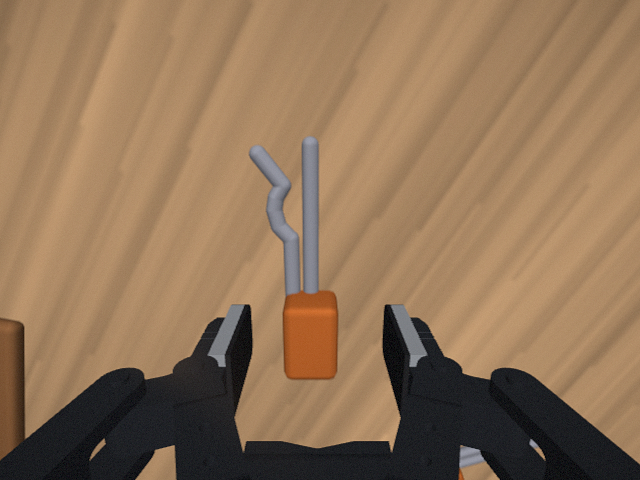

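>>> {"name": "jog_arm", "arguments": {
  "moves": [
    {"fingers": 0.4, "slide": [-2, -2, 3], "angular": [0, 0, 0]},
    {"fingers": 0.4, "slide": [-2, -2, 3], "angular": [0, 0, 0]},
    {"fingers": 1, "slide": [-2, -2, 3], "angular": [0, 0, 0]},
    {"fingers": 1, "slide": [-2, -2, 3], "angular": [0, 0, 0]},
    {"fingers": 1, "slide": [-2, -2, 3], "angular": [0, 0, 0]},
    {"fingers": 1, "slide": [-2, -2, 3], "angular": [0, 0, 0]},
    {"fingers": 1, "slide": [-2, -2, 3], "angular": [0, 0, 0]},
    {"fingers": 1, "slide": [-2, -2, 3], "angular": [0, 0, 0]}
  ],
  "squeeze": 60
}}

```text
clock: 9.2
tcp_pos: [0.4647, -0.2707, 0.0114]
orientation: [0.0, 0.499, 0.867, -0.0]
wrist_force: [-0.9, 0.2, 5.6]
finger_gap: 0.0186
grip_force: 60.2
```

Run:
```python
from h import *
st();d=shot("wrist");save(d,"w5")
for t,z in(("clip",0),("clip_tip",.003),("clip_seat",.003)):
    print(t,[(np.round(r["point"]),round(r["p"],2),onplane(d,r["point"],z).round(4)) for r in tip_of(t,d)[:1]])
```

```text
t 9.20 tcp [ 0.4647 -0.2707  0.0114] press [-0.1293 -0.2641  0.0114] yaw 30.14 F [-0.9  0.2  5.6] gap 0.0186 grip 60.2 q [-0.68  0.43 -0.4   0.74 -0.    0.37]
clip [(array([438., 466.]), 0.76, array([ 0.5499, -0.3077,  0.    ]))]
clip_tip [(array([315., 127.]), 0.95, array([ 0.4268, -0.2073,  0.003 ]))]
clip_seat [(array([316., 204.]), 0.78, array([ 0.4403, -0.2301,  0.003 ]))]
```

>>> {"name": "jog_arm", "arguments": {
  "moves": [
    {"fingers": 1, "slide": [0, 0, -15], "angular": [0, 0, 0]},
    {"fingers": 1, "slide": [0, 0, -40], "angular": [0, 0, 0]},
    {"fingers": 1, "slide": [15, 20, -70], "angular": [0, 0, 3]},
    {"fingers": 1, "slide": [35, 45, -100], "angular": [0, 0, 8]},
    {"fingers": 1, "slide": [53, 80, -100], "angular": [0, 0, 13]},
    {"fingers": 1, "slide": [71, 115, -100], "angular": [0, 0, 18.3]},
    {"fingers": 1, "slide": [90, 150, -90], "angular": [0, 0, 18.3]},
    {"fingers": 1, "slide": [103, 170, -80], "angular": [0, 0, 18.3]},
    {"fingers": 1, "slide": [106, 180, -70], "angular": [0, 0, 18.3]},
    {"fingers": 1, "slide": [106, 182, -65], "angular": [0, 0, 18.3]}
  ]
}}

```text
clock: 10.23
tcp_pos: [0.5685, -0.0852, 0.0741]
orientation: [-0.001, 0.629, 0.777, -0.0]
wrist_force: [-0.5, -0.4, -0.1]
finger_gap: 0.0189
grip_force: 59.0
```

```bash
cat > g.py <<'E'
from h import *
t=np.radians(11.84);ty=np.array([np.cos(t),np.sin(t)]);tx=np.array([-np.sin(t),np.cos(t)])
pin=np.array([.5459,.0177])-.0019*tx
def rep(want=None):
    s=get_state();d=s["tcp_pos"][:2]-pin
    st();print("along(tx) %.1f  across(ty) %.1f  dz %.1f mm"%(1e3*d@tx,1e3*d@ty,1e3*(s["tcp_pos"][2]-.0724)),"F tool", Rq(s["orientation"]).inv().apply(s["wrist_force"]).round(1),go((*pin,.0724),t))
E
python3 - <<'E'
from g import *
rep();d=shot("wrist");save(d,"w6",(160,0,480,240),2.5)
for n in("clip_tip","clip_seat"):
    for r in tip_of(n,d)[:2]:
        X=onplane(d,r["point"],get_state()["tcp_pos"][2]-.0084)[:2]-get_state()["tcp_pos"][:2];print(n,r["p"],r["point"],X@tx,X@ty)
E
```

```text
t 10.23 tcp [ 0.5685 -0.0852  0.0741] press [ 0.0097 -0.1034  0.0741] yaw 12.03 F [-0.5 -0.4 -0.1] gap 0.0189 grip 59.0 q [-0.29  0.42 -0.23  0.92  0.    1.07]
along(tx) -103.5  across(ty) 1.0  dz 1.7 mm F tool [-0.3 -0.6  0.1] (array([103.5,  -0.7,   1.8]), array([-0.1, -0.1,  0.2]))
clip_tip 0.93 [317.3, 128.2] 0.07521831886242245 0.0012283771082691561
clip_seat 0.63 [321.1, 205.8] 0.04941816730839276 0.002661777429485546
```

View pics/w6.png

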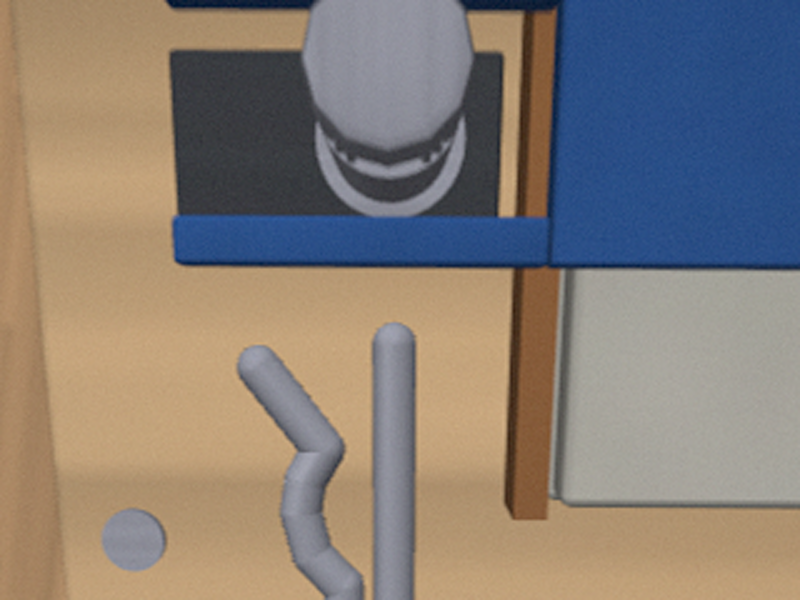

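>>> {"name": "jog_arm", "arguments": {
  "moves": [
    {"fingers": 1, "slide": [0, -0.8, 1.8], "angular": [0, 0, 0.2]},
    {"fingers": 1, "slide": [5, -0.8, 1.8], "angular": [0, 0, 0.2]},
    {"fingers": 1, "slide": [10, -0.8, 1.8], "angular": [0, 0, 0.2]},
    {"fingers": 1, "slide": [15, -0.8, 1.8], "angular": [0, 0, 0.2]},
    {"fingers": 1, "slide": [15, -0.8, 1.8], "angular": [0, 0, 0.2]},
    {"fingers": 1, "slide": [15, -0.8, 1.8], "angular": [0, 0, 0.2]}
  ]
}}

```text
clock: 10.88
tcp_pos: [0.5646, -0.0726, 0.0745]
orientation: [0.0, 0.632, 0.775, 0.0]
wrist_force: [0.5, -0.2, -0.7]
finger_gap: 0.0187
grip_force: 59.0
```

```bash
python3 -c "
from g import *
rep()"
```

```text
t 10.88 tcp [ 0.5646 -0.0726  0.0745] press [ 0.0085 -0.0902  0.0745] yaw 11.66 F [ 0.5 -0.2 -0.7] gap 0.0187 grip 59.0 q [-0.27  0.41 -0.25  0.92  0.    1.1 ]
along(tx) -90.3  across(ty) -0.2  dz 2.1 mm F tool [-0.4  0.5  0.7] (array([90.3, -0.1,  2.1]), array([ 0. ,  0. , -0.2]))
```

>>> {"name": "jog_arm", "arguments": {
  "moves": [
    {"fingers": 1, "slide": [0, 0.1, 2.1], "angular": [0, 0, 0]},
    {"fingers": 1, "slide": [0, 0.1, 2.1], "angular": [0, 0, 0]},
    {"fingers": 1, "slide": [0, 0.1, 2.1], "angular": [0, 0, 0]},
    {"fingers": 1, "slide": [0, 0.1, 2.1], "angular": [0, 0, 0]}
  ]
}}

```text
clock: 11.22
tcp_pos: [0.5648, -0.0729, 0.0719]
orientation: [-0.0, 0.632, 0.775, -0.0]
wrist_force: [-0.1, -0.5, -0.9]
finger_gap: 0.0187
grip_force: 59.0
```

```bash
python3 -c "
from g import *
rep();d=shot('scene');rep()
for n,dz in(('clip_tip',-.0084),):
    for r in tip_of(n,d)[:2]: print(r['p'],r['point'],proj(d,[*(get_state()['tcp_pos'][:2]+.0735*tx),get_state()['tcp_pos'][2]-.0084]))
"
```

```text
t 11.22 tcp [ 0.5648 -0.0729  0.0719] press [ 0.0086 -0.0905  0.0719] yaw 11.64 F [-0.1 -0.5 -0.9] gap 0.0187 grip 59.0 q [-0.27  0.41 -0.25  0.91  0.    1.1 ]
along(tx) -90.6  across(ty) -0.1  dz -0.5 mm F tool [-0.5 -0.2  0.9] (array([90.6, -0.2, -0.5]), array([-0. , -0. , -0.2]))
t 11.27 tcp [ 0.5649 -0.0729  0.072 ] press [ 0.0086 -0.0905  0.072 ] yaw 11.64 F [-0.4 -0.1 -0.2] gap 0.0186 grip 59.0 q [-0.27  0.41 -0.25  0.91  0.    1.1 ]
along(tx) -90.6  across(ty) -0.0  dz -0.4 mm F tool [-0.  -0.4  0.2] (array([90.6, -0.3, -0.4]), array([ 0. , -0. , -0.2]))
0.7 [222.9, 325.9] [327.80747668 252.06216502]
0.65 [175.4, 302.9] [327.80747668 252.06216502]
```

>>> {"name": "jog_arm", "arguments": {
  "moves": [
    {"fingers": 1, "slide": [3, -0.1, -0.4], "angular": [0, 0, 0]},
    {"fingers": 1, "slide": [5, -0.1, -0.4], "angular": [0, 0, 0]},
    {"fingers": 1, "slide": [7, -0.1, -0.4], "angular": [0, 0, 0]},
    {"fingers": 1, "slide": [9, -0.1, -0.4], "angular": [0, 0, 0]},
    {"fingers": 1, "slide": [9.5, -0.1, -0.4], "angular": [0, 0, 0]},
    {"fingers": 1, "slide": [10, -0.1, -0.4], "angular": [0, 0, 0]},
    {"fingers": 1, "slide": [10, -0.1, -0.4], "angular": [0, 0, 0]}
  ]
}}

```text
clock: 11.9
tcp_pos: [0.5627, -0.0629, 0.0725]
orientation: [0.0, 0.632, 0.775, 0.0]
wrist_force: [0.1, -0.2, 0.4]
finger_gap: 0.0187
grip_force: 59.0
```

```bash
python3 -c "
from g import *
rep();d=shot('wrist');save(d,'w7',(160,0,480,240),2.5)
"
```

```text
t 11.90 tcp [ 0.5627 -0.0629  0.0725] press [ 0.0085 -0.0803  0.0725] yaw 11.65 F [ 0.1 -0.2  0.4] gap 0.0187 grip 59.0 q [-0.25  0.4  -0.26  0.91  0.    1.11]
along(tx) -80.4  across(ty) -0.1  dz 0.1 mm F tool [-0.2  0.  -0.4] (array([80.4, -0.2,  0.1]), array([ 0. , -0. , -0.2]))
```

>>> {"name": "jog_arm", "arguments": {
  "moves": [
    {"fingers": 1, "slide": [2, 0, 0], "angular": [0, 0, 0]},
    {"fingers": 1, "slide": [4, 0, 0], "angular": [0, 0, 0]},
    {"fingers": 1, "slide": [5, 0, 0], "angular": [0, 0, 0]},
    {"fingers": 1, "slide": [6, 0, 0], "angular": [0, 0, 0]},
    {"fingers": 1, "slide": [6, 0, 0], "angular": [0, 0, 0]}
  ]
}}

```text
clock: 12.37
tcp_pos: [0.5614, -0.0569, 0.0725]
orientation: [-0.0, 0.632, 0.775, 0.0]
wrist_force: [0.0, 0.3, -0.8]
finger_gap: 0.0185
grip_force: 59.0
```

```bash
python3 -c "
from g import *
rep()
"
```

```text
t 12.37 tcp [ 0.5614 -0.0569  0.0725] press [ 0.0084 -0.0742  0.0725] yaw 11.65 F [ 0.   0.3 -0.8] gap 0.0185 grip 59.0 q [-0.24  0.4  -0.26  0.91  0.    1.12]
along(tx) -74.3  across(ty) -0.1  dz 0.1 mm F tool [0.3 0.1 0.8] (array([74.3, -0.1,  0.1]), array([-0. , -0. , -0.2]))
```

View pics/w7.png

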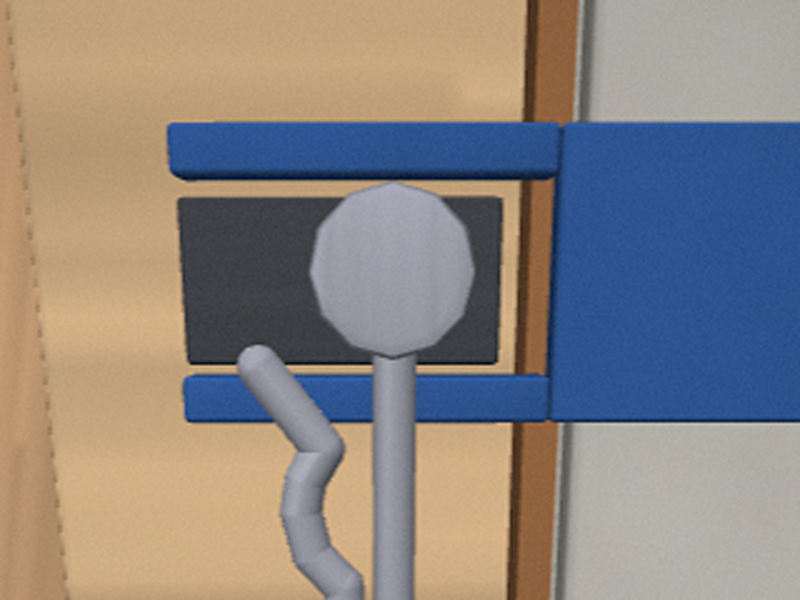

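>>> {"name": "jog_arm", "arguments": {
  "moves": [
    {"fingers": 1, "slide": [2, 0, 0], "angular": [0, 0, 0]},
    {"fingers": 1, "slide": [4, 0, 0], "angular": [0, 0, 0]},
    {"fingers": 1, "slide": [6, 0, 0], "angular": [0, 0, 0]},
    {"fingers": 1, "slide": [8, 0, 0], "angular": [0, 0, 0]},
    {"fingers": 1, "slide": [10, 0, 0], "angular": [0, 0, 0]},
    {"fingers": 1, "slide": [11, 0, 0], "angular": [0, 0, 0]},
    {"fingers": 1, "slide": [12, 0, 0], "angular": [0, 0, 0]}
  ]
}}

```text
clock: 12.95
tcp_pos: [0.5589, -0.0461, 0.0725]
orientation: [0.0, 0.632, 0.775, -0.001]
wrist_force: [-1.7, -4.4, 0.1]
finger_gap: 0.0187
grip_force: 58.9
```

>>> {"name": "jog_arm", "arguments": {
  "moves": [
    {"fingers": 1, "slide": [1, 0, 0], "angular": [0, 0, 0]},
    {"fingers": 1, "slide": [2, 0, 0], "angular": [0, 0, 0]},
    {"fingers": 1, "slide": [3, 0, 0], "angular": [0, 0, 0]},
    {"fingers": 1, "slide": [3, 0, 0], "angular": [0, 0, 0]}
  ]
}}

```text
clock: 13.28
tcp_pos: [0.5577, -0.0419, 0.0721]
orientation: [-0.001, 0.632, 0.775, -0.0]
wrist_force: [-2.4, -1.2, -0.8]
finger_gap: 0.0186
grip_force: 59.0
```

```bash
python3 -c "
from g import *
rep()
"
```

```text
t 13.28 tcp [ 0.5577 -0.0419  0.0721] press [ 0.0078 -0.0587  0.0721] yaw 11.66 F [-2.4 -1.2 -0.8] gap 0.0186 grip 59.0 q [-0.22  0.39 -0.28  0.9   0.    1.15]
along(tx) -58.8  across(ty) -0.7  dz -0.3 mm F tool [-0.7 -2.6  0.8] (array([58.8,  0.5, -0.2]), array([-0.1, -0.1, -0.2]))
```

>>> {"name": "jog_arm", "arguments": {
  "moves": [
    {"fingers": 1, "slide": [1.2, 0.3, 0], "angular": [0, 0, 0]},
    {"fingers": 1, "slide": [2.4, 0.4, 0], "angular": [0, 0, 0]},
    {"fingers": 1, "slide": [3.6, 0.4, 0], "angular": [0, 0, 0]},
    {"fingers": 1, "slide": [4, 0.4, 0], "angular": [0, 0, 0]}
  ]
}}

```text
clock: 13.62
tcp_pos: [0.5572, -0.0378, 0.0721]
orientation: [-0.001, 0.632, 0.775, 0.0]
wrist_force: [-4.3, -0.1, -1.3]
finger_gap: 0.019
grip_force: 59.0
```

>>> {"name": "jog_arm", "arguments": {
  "moves": [
    {"fingers": 1, "slide": [1, 0, 0], "angular": [0, 0, 0]},
    {"fingers": 1, "slide": [2, 0, 0], "angular": [0, 0, 0]},
    {"fingers": 1, "slide": [3, 0, 0], "angular": [0, 0, 0]},
    {"fingers": 1, "slide": [3, 0, 0], "angular": [0, 0, 0]}
  ]
}}

```text
clock: 13.95
tcp_pos: [0.5571, -0.0348, 0.0723]
orientation: [-0.001, 0.632, 0.775, 0.0]
wrist_force: [-4.4, 0.4, -1.0]
finger_gap: 0.0187
grip_force: 59.0
```

```bash
python3 -c "
from g import *
rep()
"
```

```text
t 13.95 tcp [ 0.5571 -0.0348  0.0723] press [ 0.0087 -0.0517  0.0723] yaw 11.66 F [-4.4  0.4 -1. ] gap 0.0187 grip 59.0 q [-0.21  0.39 -0.28  0.9   0.    1.16]
along(tx) -51.8  across(ty) 0.2  dz -0.1 mm F tool [ 1.3 -4.2  1. ] (array([51.8, -0.3,  0. ]), array([-0. , -0.1, -0.2]))
```

>>> {"name": "jog_arm", "arguments": {
  "moves": [
    {"fingers": 1, "slide": [1, 0, 0], "angular": [0, 0, 0]},
    {"fingers": 1, "slide": [2, 0, 0], "angular": [0, 0, 0]},
    {"fingers": 1, "slide": [3, 0, 0], "angular": [0, 0, 0]},
    {"fingers": 1, "slide": [3, 0, 0], "angular": [0, 0, 0]}
  ]
}}

```text
clock: 14.28
tcp_pos: [0.557, -0.0322, 0.0725]
orientation: [-0.0, 0.632, 0.775, 0.0]
wrist_force: [-3.0, 0.5, -0.4]
finger_gap: 0.0188
grip_force: 59.0
```

```bash
python3 -c "
from g import *
rep();d=shot('wrist');save(d,'w8',(160,100,480,340),2.5)
"
```

```text
t 14.28 tcp [ 0.557  -0.0322  0.0725] press [ 0.0091 -0.0491  0.0725] yaw 11.65 F [-3.   0.5 -0.4] gap 0.0188 grip 59.0 q [-0.2   0.39 -0.28  0.9   0.    1.17]
along(tx) -49.2  across(ty) 0.6  dz 0.1 mm F tool [ 1.1 -2.9  0.4] (array([49.2, -0.8,  0.2]), array([ 0. , -0. , -0.2]))
```

View pics/w8.png

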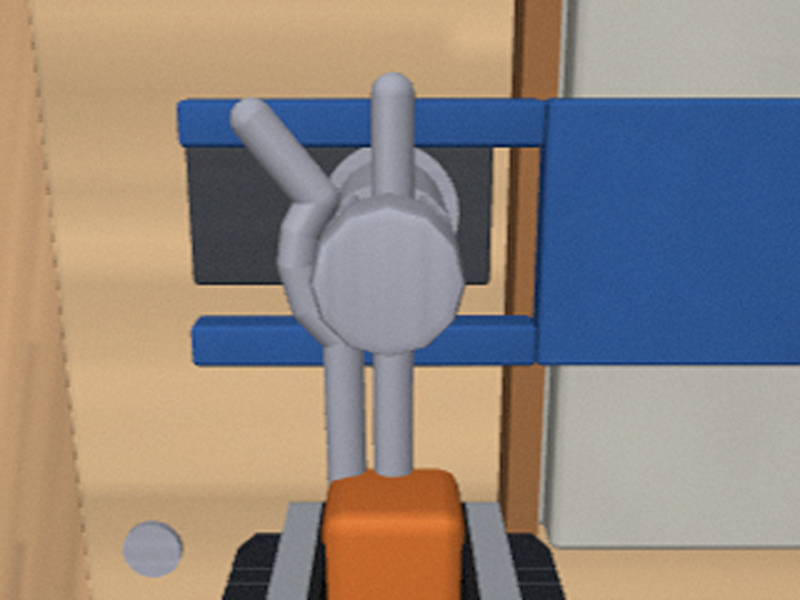

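>>> {"name": "jog_arm", "arguments": {
  "moves": [
    {"fingers": 1, "slide": [0.7, -0.4, 0], "angular": [0, 0, 0]},
    {"fingers": 1, "slide": [1.4, -0.4, 0], "angular": [0, 0, 0]},
    {"fingers": 1, "slide": [1.4, -0.4, 0], "angular": [0, 0, 0]}
  ]
}}

```text
clock: 14.58
tcp_pos: [0.5566, -0.0315, 0.0727]
orientation: [0.001, 0.632, 0.775, 0.0]
wrist_force: [-2.6, -2.1, -0.9]
finger_gap: 0.0187
grip_force: 59.0
```

```bash
python3 -c "
from g import *
rep()
"
```

```text
t 14.58 tcp [ 0.5566 -0.0315  0.0727] press [ 0.0089 -0.0484  0.0727] yaw 11.63 F [-2.6 -2.1 -0.9] gap 0.0187 grip 59.0 q [-0.2   0.39 -0.28  0.9  -0.    1.17]
along(tx) -48.5  across(ty) 0.4  dz 0.3 mm F tool [-1.5 -3.   0.9] (array([48.5, -0.6,  0.3]), array([ 0.1,  0. , -0.2]))
```

>>> {"name": "jog_arm", "arguments": {
  "moves": [
    {"fingers": 1, "slide": [0.6, 0, 0], "angular": [0, 0, 0]},
    {"fingers": 1, "slide": [1.2, 0, 0], "angular": [0, 0, 0]},
    {"fingers": 1, "slide": [1.2, 0, 0], "angular": [0, 0, 0]}
  ]
}}

```text
clock: 14.83
tcp_pos: [0.5563, -0.0309, 0.0727]
orientation: [0.001, 0.632, 0.775, -0.0]
wrist_force: [-1.6, -5.4, -0.8]
finger_gap: 0.019
grip_force: 59.0
```

```bash
python3 -c "
from g import *
rep()
"
```

```text
t 14.83 tcp [ 0.5563 -0.0309  0.0727] press [ 0.0087 -0.0477  0.0727] yaw 11.61 F [-1.6 -5.4 -0.8] gap 0.0190 grip 59.0 q [-0.2   0.39 -0.28  0.9  -0.    1.17]
along(tx) -47.8  across(ty) 0.2  dz 0.3 mm F tool [-5.  -2.7  0.8] (array([47.8, -0.4,  0.2]), array([ 0. ,  0.1, -0.2]))
```

>>> {"name": "jog_arm", "arguments": {
  "moves": [
    {"fingers": 1, "slide": [0.7, 0, 0], "angular": [0, 0, 0]},
    {"fingers": 1, "slide": [1.4, 0, 0], "angular": [0, 0, 0]},
    {"fingers": 1, "slide": [1.4, 0, 0], "angular": [0, 0, 0]}
  ]
}}

```text
clock: 15.08
tcp_pos: [0.5561, -0.0304, 0.0727]
orientation: [0.001, 0.632, 0.775, -0.001]
wrist_force: [-2.3, -7.7, 0.3]
finger_gap: 0.0186
grip_force: 59.0
```

```bash
python3 -c "
from g import *
rep()
"
```

```text
t 15.08 tcp [ 0.5561 -0.0304  0.0727] press [ 0.0086 -0.0472  0.0727] yaw 11.59 F [-2.3 -7.7  0.3] gap 0.0186 grip 59.0 q [-0.2   0.39 -0.28  0.9  -0.    1.17]
along(tx) -47.3  across(ty) 0.1  dz 0.3 mm F tool [-7.  -3.8 -0.3] (array([47.3, -0.3,  0.2]), array([-0. ,  0.2, -0.3]))
```

>>> {"name": "jog_arm", "arguments": {
  "moves": [
    {"fingers": 1, "slide": [1, 0, 0], "angular": [0, 0, 0]},
    {"fingers": 1, "slide": [2, 0, 0], "angular": [0, 0, 0]},
    {"fingers": 1, "slide": [2.5, 0, 0], "angular": [0, 0, 0]}
  ]
}}

```text
clock: 15.33
tcp_pos: [0.5558, -0.0298, 0.073]
orientation: [0.003, 0.633, 0.775, -0.003]
wrist_force: [-2.6, -13.5, -0.7]
finger_gap: 0.0186
grip_force: 59.0
```

```bash
python3 -c "
from g import *
rep()
d=shot('wrist');save(d,'w9',(160,100,480,340),2.5)"
```

```text
t 15.33 tcp [ 0.5558 -0.0298  0.073 ] press [ 0.0085 -0.0466  0.073 ] yaw 11.53 F [ -2.6 -13.5  -0.7] gap 0.0186 grip 59.0 q [-0.19  0.39 -0.29  0.9  -0.01  1.18]
along(tx) -46.6  across(ty) -0.0  dz 0.6 mm F tool [-12.7  -5.3   0.8] (array([46.6, -0.2,  0.2]), array([-0. ,  0.4, -0.3]))
```

View pics/w9.png

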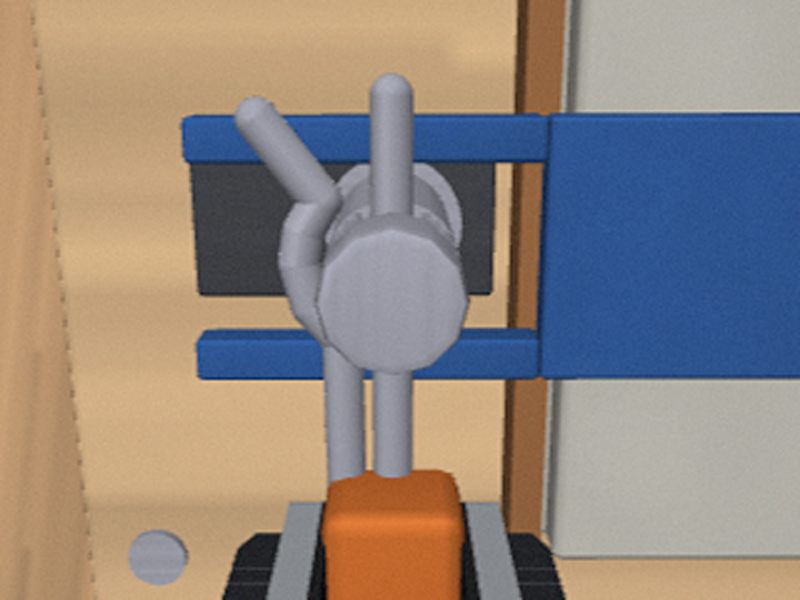

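>>> {"name": "jog_arm", "arguments": {
  "moves": [
    {"fingers": 1, "slide": [-2.5, 0, 0], "angular": [0, 0, 0]},
    {"fingers": 1, "slide": [-2.5, 0, 0], "angular": [0, 0, 0]},
    {"fingers": 0.45, "slide": [-2.5, 0, 0], "angular": [0, 0, 0]},
    {"fingers": 0.45, "slide": [-2.5, 0, 0], "angular": [0, 0, 0]},
    {"fingers": 0.45, "slide": [-2.5, 0, 0], "angular": [0, 0, 0]},
    {"fingers": 0.45, "slide": [-2.5, 0, -15], "angular": [0, 0, 0]},
    {"fingers": 0.45, "slide": [-2.5, 0, -45], "angular": [0, 0, 0]},
    {"fingers": 0.45, "slide": [-25, 0, -80], "angular": [0, 0, 0]},
    {"fingers": 0.45, "slide": [-45, 0, -100], "angular": [0, 0, 0]},
    {"fingers": 0.45, "slide": [-45, 0, -100], "angular": [0, 0, 0]}
  ]
}}

```text
clock: 16.22
tcp_pos: [0.5686, -0.0733, 0.1782]
orientation: [0.005, 0.632, 0.775, 0.002]
wrist_force: [1.2, -0.8, 1.4]
finger_gap: 0.0465
grip_force: 0.0
```

```bash
python3 -c "
from g import *
rep()
d=shot('wrist');save(d,'w10',(160,0,480,240),2.5)
for n in('clip_seat','clip_tip'):
  r=tip_of(n,d)
  for q in r[:2]: X=onplane(d,q['point'],.064)[:2]-pin;print(n,q['p'],X@tx,X@ty)
"
```

```text
t 16.22 tcp [ 0.5686 -0.0733  0.1782] press [ 0.0122 -0.0918  0.1782] yaw 11.54 F [ 1.2 -0.8  1.4] gap 0.0465 grip 0.0 q [-0.27  0.33 -0.09  1.14 -0.    1.1 ]
along(tx) -91.9  across(ty) 3.6  dz 105.8 mm F tool [-1.   1.1 -1.3] (array([ 92.4,  -5.1, 105.2]), array([ 0.6,  0.3, -0.3]))
clip_seat 0.61 -0.23999419259276164 -0.029311985655957537
clip_seat 0.6 -0.28756674666883564 -0.10696113419557662
clip_tip 0.95 -0.23165603758763428 -0.015889031732418353
clip_tip 0.65 0.02585550982784556 -0.0012659597347827918
```

View pics/w10.png

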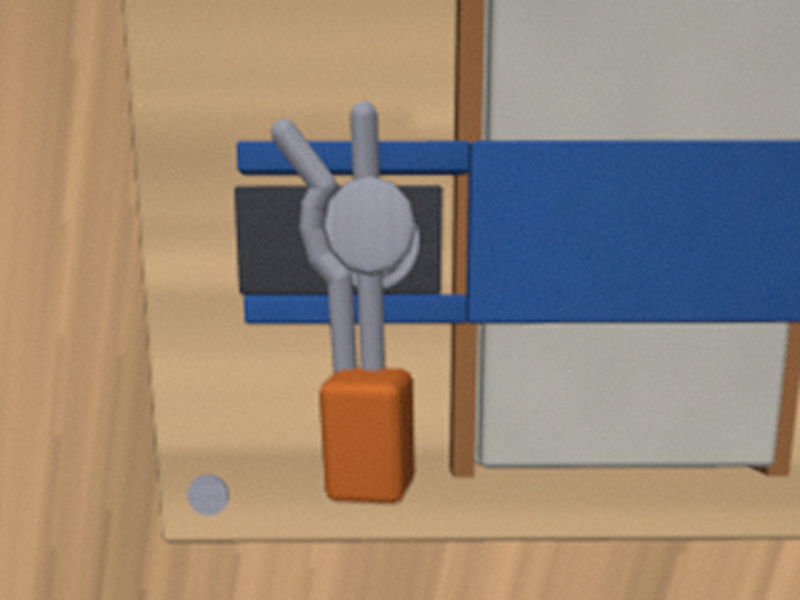

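```bash
python3 -c "
from workcell import *
print(hand_in())"
```

```text
the job is handed in; nothing more can be done
None
```

The job is handed in: the bar is flat with its fork around the pin, and the largest clip is through the hole and pushed to its stop at about 13 N, tip about 26 mm past the pin axis, with its bent leg hugging the shank; it is released with the robot clear, at about 16 s. I viewed 12 pictures, two over the limit of 10.

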